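# Set out the microscope optics on the bench mat

### The job

Set out the microscope parts on the bench mat: first lay the metal adapter ring flat on the middle of the round stage plate, then stand the tall objective inside the ring, nose up with its foot on the plate, and after that put the dust cap over its nose. Before, between or after these, stand the eyepiece, wide end up, in the left-hand compartment (the robot's left) of the white tray, and the short objective upright on the mat, halfway between the stage plate and the tray. Leave the bottle and the jar where they are.

Things in the scene. Friction and masses are not known exactly. Their poses are not given: they have to be found in the camera images.
- mat: flat blue-grey bench mat, fixed, 125 x 460 x 3 mm, its long side along its y axis (roughly left-right; y points to the robot's left). Origin: centre of its underside. The stage plate and the tray sit on it, their centres 150 mm either side of its centre along its y axis (which is on which side varies), so the mat's centre is the point halfway between them
- plate: round stage plate, fixed on the mat: a dark steel disc 100 mm across, 12 mm high, with a white disc 62 mm across flush in its middle. Origin: centre of its underside (3 mm above the bench)
- tray: white plastic tray, fixed on the mat, 90 mm (x) by 140 mm (y) and 15 mm high over all, walls and floor 4 mm thick; one dividing wall, 4 mm thick, 2 mm lower than the rim, splits it into a left (+y, the robot's left) and a right (-y) compartment, each about 64 mm by 82 mm inside, centred 34 mm either side of the tray's centre. Origin: centre of its underside (3 mm above the bench)
- ring_c (a point): adapter ring, bare aluminium, loose, 56 mm outside, 42 mm inside diameter, 12 mm high, lying flat, 60 g. Point: its centre, half-way up; z is its axis
- tall_c (a point): tall objective, steel with two black bands, loose, standing: 70 mm high, a barrel 30 mm across for the lower 48 mm, then a cone narrowing to an 18 mm flat nose at the top; about 140 g. Point: on its axis, half-way up (35 mm above its foot); z points to the nose
- cap_c (a point): dust cap, black plastic cup with a grey line round its rim, standing open side down, loose: 40 mm across, 26 mm high, 34 mm inside diameter, 23 mm deep inside, 30 g. Seated on the tall objective, the roof of its inside rests on the nose, so that its top is 73 mm above the objective's foot. Point: on its axis, half-way up; z points to its closed end
- short_c (a point): short objective, steel with two black bands and a flat top with a lens, a cylinder 36 mm across and 36 mm high, loose, standing, about 150 g. Point: its centre, half-way up; z points to the lens
- eyepiece_c (a point): eyepiece, black, loose, standing on its narrow steel-sleeved end: the lowest 20 mm are 30 mm across, above that 40 mm across; 60 mm high, about 120 g. Point: on its axis, half-way up; z points to its wide end
- bottle: bystander: white plastic bottle, 48 mm across, 110 mm high, loose, at the left of the work. Origin: centre of its underside
- jar: bystander: amber jar with black lid, 60 mm across, 60 mm high, loose, at the right of the work. Origin: centre of its underside
Things that resemble listed ones, but are neither listed nor needed, are in the scene too. What is shaped like the part that bears cap_c but green or orange is not meant. Leave any turquoise look-alike of the part that bears short_c alone.

How it is judged:
By the outcome, as a careful person would: the job done as asked, in the order asked, and still so for the second after the job is handed in, with the robot touching nothing.
It also fails if it takes over 122 s, if anything falls off the work surface, if the arm or the gripper's body presses on something with over 40 N, if the wrist force passes 120 N, or if a joint passes its speed limit or range.

### The arm

A 6-joint arm with a two-finger parallel gripper is mounted at the origin on the work surface. World frame = base frame: x ahead of the robot, y to its left, z up, the work surface at z = 0. Lengths are in m, angles in degrees, forces in N, time in s.
With the tool pointing down it reaches from about 0.35 to 0.95 m from the base axis. Payload 17.4 kg.
Tool frame: the origin (TCP) lies at the centre of the arm's flange, where the gripper is bolted on; the fingertips stand 186 mm ahead of it and the grasp point (between the pads) lies 167 mm ahead of it; z points along the fingers, y is the direction in which the jaws open and shut (so a half turn about z gives the same grasp; the last joint's range is limited). The gripper opens to 93 mm and grips with 3 to 60 N. Pads are 15 mm wide; open, the fingers measure 128 mm over their backs; the gripper's body (75 mm by 188 mm) begins 65 mm behind the grasp point.
Start: joints at [74.897, 6.646, 82.598, -0, 90.757, -2.166], TCP at [0.151, 0.658, 0.405] pointing down, gripper open.
Joint ranges: [-162.19, 162.19], [-47.58, 125.68], [4.15, 143.07], [-65.23, 245.23], [0.69, 171.88], [-170.13, 170.13]. Speed limits (degrees/s): [108.29, 108.29, 127.2, 180, 180, 180].

### API

Orientations are given as a 3x3 rotation matrix whose columns are the frame's x, y, z axes.
In Python, from bench import robot, cams gives the robot as it stands.
- The arm moves only by the tool drive_tool, never from a script. Its argument "motion" is a list of rows, each an object with "travel": the shift along the tool's x, y, z in units of 600 mm (1.0 is 600 mm), a list of three; "turn": the turn about the tool's z in units of 60 degrees (1.0 is 60 degrees); "fingers": the gripper command: -1 is fully open, 1 is shut, values between are in proportion. In form: [{"travel": [tx, ty, tz], "turn": turn, "fingers": fingers}, ...]. A call has 1 to 10 rows; each row is the pose to reach, as a shift and turn from the pose measured when the call began, along the tool's axes at that moment; what a row does not reach only later rows make up. A row lasts 1/10 s, in which the tool goes at most 50 mm and 8.59 degrees, less where a joint would pass 70% of its speed; a pose out of reach is approached as far as the arm can. A call with a number of a shift or a turn outside -1 to 1 is refused whole. A call with a gripper value outside its range is refused whole. The fingers move at their own pace and stop on an object; "squeeze" is the grip in N (left out, the last holds). Time passes only in rows, so rows that repeat a pose let the fingers close. It gives the time, the measured TCP pose, the force and the opening at its end, in the units of the state.
- robot.sense(): the state, without advancing time (a new reading comes with each control period).
- cams.read_camera(name): name is "side" or "top" or "wrist"; returns a dict with "color" (400x640x3 uint8, red, green, blue), "camera_matrix" (3x3 intrinsics, pixels), "origin" and "orientation" of the camera in the world; the wrist camera has in their place "T_tool_cam" (4x4, takes a point from camera to tool coordinates, whose origin is the TCP and whose axes are the flange's). Camera axes: x right, y up, looking along -z (the intrinsics and any distortion apply to the point x, -y, -z); pixel columns grow to the right and rows downward; lengths in m; the calibration is good to about 2 mm. A picture is of the moment at which its call begins: read the wrist's pose just before it. There is no depth.
- robot.hand_in(): hands the job in, once; it reports no verdict.
The state is a dict: "t": time; "q": joint angles; "joint_vel": joint speeds; "tau": joint torques, N m; "position": TCP position; "tool_rot": TCP orientation; "wrist_force": force on the tool from outside, world axes, zero at the start; "wrist_torque": the same for the moment, N m; "opening": opening from 0.0 (shut) to 1.0 (fully open).
Only numpy, scipy, OpenCV 4.12 (cv2) and the standard library are available. Lean on these libraries where they do the work, as an engineer would, in place of code of your own. Each camera call takes 0.05 s, during which the arm holds its last target. There are 200 camera calls.

## Working session

There is one attempt and no reset: what is moved stays moved. The work goes in short steps, Python scripts to look and compute and a tool call to move; the robot and the scene stay as the last step left them, time stands still between calls to the robot, and variables do not carry over. Pictures are saved under pics/ and viewed, about 12 in all and at most 16, crops included, and the job is handed in when it is done.

Besides the shell and the picture viewer there is one more tool, called after ">>>" as a command line: name --argument value ..., lists and objects as JSON in quotes. drive_tool: Moves the arm, as the interface text tells. Shifts and turns lie within -1 to 1; 1 stands for 600 mm of shift or 60 degrees of turn. Its arguments: {"type":"object","properties":{"motion":{"type":"array"},"squeeze":{"type":"number"}},"required":["motion"]}

```bash
ls; mkdir -p pics
cat > h.py <<'E'
import numpy as np, cv2
from bench import robot, cams
def cam(name):
    s=robot.sense(); d=cams.read_camera(name)
    K=np.array(d["camera_matrix"])
    if "T_tool_cam" in d:
        T=np.eye(4);T[:3,:3]=s["tool_rot"];T[:3,3]=s["position"]
        T=T@np.array(d["T_tool_cam"]);R,o=T[:3,:3],T[:3,3]
    else: R,o=np.array(d["orientation"]),np.array(d["origin"])
    dist=d.get("distortion",None)
    return d["color"],K,R,o,{k:v for k,v in d.items() if k!="color"}
def ray(u,v,K,R,o,z):
    p=np.linalg.inv(K)@[u,v,1]; w=R@np.array([p[0],-p[1],-p[2]])
    return o+w*(z-o[2])/w[2]
def proj(P,K,R,o):
    c=R.T@(np.array(P)-o); p=K@np.array([c[0],-c[1],-c[2]]); return p[:2]/p[2]
def save(img,n): cv2.imwrite("pics/"+n,img[:,:,::-1])
E
python3 - <<'E'
from h import *
np.set_printoptions(precision=4,suppress=True)
for n in ["top","side","wrist"]:
    c,K,R,o,d=cam(n); save(c,n+"0.png"); print(n,d)
s=robot.sense();print(s)
E
```

```text
pics
top {'camera_matrix': array([[403.2581,   0.    , 319.1378],
       [  0.    , 403.2581, 204.902 ],
       [  0.    ,   0.    ,   1.    ]]), 'origin': array([0.3339, 0.0038, 1.2567]), 'orientation': array([[ 0.0145,  0.9944, -0.1043],
       [-0.9998,  0.0134, -0.0117],
       [-0.0102,  0.1045,  0.9945]])}
side {'camera_matrix': array([[387.4837,   0.    , 321.9608],
       [  0.    , 387.4837, 198.6112],
       [  0.    ,   0.    ,   1.    ]]), 'origin': array([ 0.1889, -0.6712,  0.7074]), 'orientation': array([[ 0.9269,  0.2331, -0.294 ],
       [-0.3747,  0.6168, -0.6922],
       [ 0.02  ,  0.7518,  0.6591]])}
wrist {'camera_matrix': array([[291.6843,   0.    , 316.8742],
       [  0.    , 291.6843, 203.2359],
       [  0.    ,   0.    ,   1.    ]]), 'T_tool_cam': array([[ 0.0005,  0.9531,  0.3026,  0.0859],
       [ 1.    , -0.0003, -0.0007,  0.0007],
       [-0.0006,  0.3026, -0.9531,  0.0203],
       [ 0.    ,  0.    ,  0.    ,  1.    ]])}
{'t': 0.15, 'q': array([74.8988,  6.6673, 82.6252,  0.0007, 90.7568, -2.1636]), 'joint_vel': array([ 0.0171, -0.0378, -0.1871,  0.0094, -0.1497, -0.0292]), 'tau': array([ -0.0002, -72.1758, -62.2948,   0.0781,   0.0225,  -0.    ]), 'position': array([0.1511, 0.6579, 0.4042]), 'tool_rot': array([[-0.9746,  0.2239, -0.0002],
       [ 0.2239,  0.9746, -0.0008],
       [ 0.    , -0.0009, -1.    ]]), 'wrist_force': array([-0.1479,  0.3401, -0.3279]), 'wrist_torque': array([0.0018, 0.0109, 0.0118]), 'opening': 1.0006193180437672}
```

View pics/top0.png

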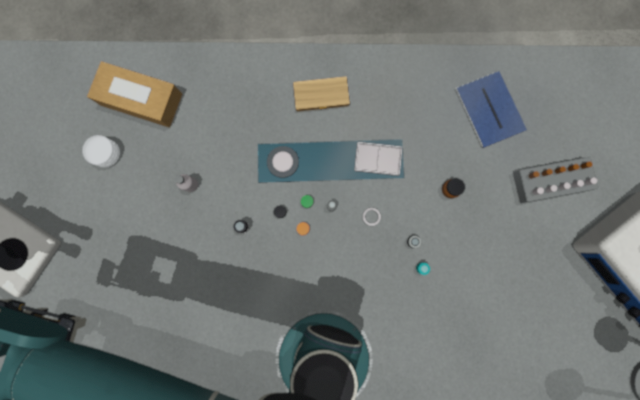

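View pics/side0.png

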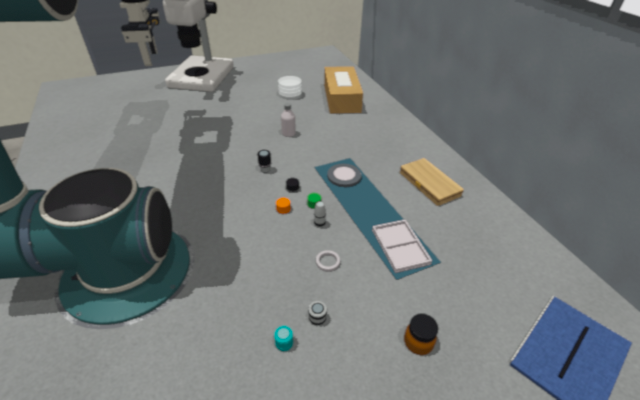

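The top view (640x400, image right = −y, up = +x) shows these parts:
- plate (283,162), tray (379,158)
- ring (372,217), tall objective (332,205)
- black cap (280,211), eyepiece (240,226)
- short objective (414,242), turquoise decoy (424,268)
- green and orange caps (307,201) and (303,228)

The side view agrees.

Run:
```python
from h import *
np.set_printoptions(precision=4,suppress=True)
c,K,R,o,d=cam("top")
for n,u,v,z in [("plate",283,162,.015),("tray",379,158,.018),("ring",372,217,.012),("tall",332,205,.05),("cap",280,211,.026),("eyep",240,226,.055),("short",414,242,.036),("turq",424,268,.036),("green",307,201,.026),("orange",303,228,.026),("bottle",184,184,.06),("jar",454,188,.06)]:
    print(n,ray(u,v,K,R,o,z))
# mat corners from mask
hsv=cv2.cvtColor(c,cv2.COLOR_RGB2HSV); print(hsv[165,330],hsv[200,240])
```

```text
plate [0.5979 0.1336 0.015 ]
tray [ 0.6136 -0.1664  0.018 ]
ring [ 0.4291 -0.1455  0.012 ]
tall [ 0.4607 -0.0207  0.05  ]
cap [0.4426 0.138  0.026 ]
eyep [0.3935 0.2533 0.055 ]
short [ 0.3537 -0.2688  0.036 ]
turq [ 0.2767 -0.2978  0.036 ]
green [0.4746 0.0557 0.026 ]
orange [0.3915 0.0664 0.026 ]
bottle [0.5173 0.4256 0.06  ]
jar [ 0.5157 -0.3842  0.06  ]
[ 97  69 115] [ 78   9 136]
```

```bash
cat >> h.py <<'E'
def go(x,y,z,yaw=0.,fl=False):
    """print row numbers for TCP target; z = grasp-point height, yaw 0: tool y = world y, tool x = -world x; yaw CCW about world z"""
    s=robot.sense();R=np.array(s["tool_rot"]);p=np.array(s["position"])
    d=R.T@(np.array([x,y,z+.167])-p)/.6
    cur=np.degrees(np.arctan2(-R[0,1],R[1,1])); t=-((yaw-cur+180)%360-180)
    print("travel",np.round(d,4),"turn",round(t/60,4),"rows",int(np.ceil(max(np.linalg.norm(d)*12,abs(t)/8.59))),"t",s["t"],"open",round(s["opening"]*93,1),"pos",np.round(p-[0,0,.167],4),"yaw",round(cur,2),"q6",s["q"][5])
E
python3 - <<'E'
from h import *
go(.45,-.01,.36)
E
```

```text
travel [-0.7347 -0.9735 -0.2039] turn -0.2157 rows 15 t 0.2 open 93.0 pos [0.1512 0.6579 0.2373] yaw -12.94 q6 -2.1655226697927525
```

>>> drive_tool --motion '[{"travel": [-0.735,-0.974,-0.204],"turn": -0.216,"fingers": -1},{"travel": [-0.735,-0.974,-0.204],"turn": -0.216,"fingers": -1},{"travel": [-0.735,-0.974,-0.204],"turn": -0.216,"fingers": -1},{"travel": [-0.735,-0.974,-0.204],"turn": -0.216,"fingers": -1},{"travel": [-0.735,-0.974,-0.204],"turn": -0.216,"fingers": -1},{"travel": [-0.735,-0.974,-0.204],"turn": -0.216,"fingers": -1},{"travel": [-0.735,-0.974,-0.204],"turn": -0.216,"fingers": -1},{"travel": [-0.735,-0.974,-0.204],"turn": -0.216,"fingers": -1},{"travel": [-0.735,-0.974,-0.204],"turn": -0.216,"fingers": -1},{"travel": [-0.735,-0.974,-0.204],"turn": -0.216,"fingers": -1}]'

```text
t: 1.2
position: [0.3525, 0.2058, 0.4876]
tool_rot: [[-1.0, -0.001, 0.001], [-0.001, 1.0, -0.0], [-0.001, -0.0, -1.0]]
wrist_force: [1.2, -0.9, 1.1]
opening: 0.999
```

Run:
```python
from h import *
go(.45,-.01,.36)
```

```text
travel [-0.1622 -0.3598 -0.0654] turn 0.0009 rows 5 t 1.2 open 92.9 pos [0.3525 0.2058 0.3206] yaw 0.05 q6 -63.35726702754556
```

>>> drive_tool --motion '[{"travel": [-0.162,-0.36,-0.065],"turn": 0,"fingers": -1},{"travel": [-0.162,-0.36,-0.065],"turn": 0,"fingers": -1},{"travel": [-0.162,-0.36,-0.065],"turn": 0,"fingers": -1},{"travel": [-0.162,-0.36,-0.065],"turn": 0,"fingers": -1},{"travel": [-0.162,-0.36,-0.065],"turn": 0,"fingers": -1},{"travel": [-0.162,-0.36,-0.065],"turn": 0,"fingers": -1},{"travel": [-0.162,-0.36,-0.065],"turn": 0,"fingers": -1}]'

```text
t: 1.9
position: [0.4501, -0.0108, 0.5265]
tool_rot: [[-1.0, 0.001, -0.0], [0.001, 1.0, -0.0], [0.0, -0.0, -1.0]]
wrist_force: [-0.4, 0.3, -0.1]
opening: 0.999
```

Run:
```python
from h import *
c,K,R,o,d=cam("wrist"); save(c,"w1.png"); np.savez("w1.npz",c=c,K=K,R=R,o=o); print(robot.sense()["joint_vel"],robot.sense()["position"])
```

```text
[ 1.60065309 -0.55288043  0.45379843 -0.03606973  0.06752791 -0.01118512] [ 0.44980952 -0.0099931   0.52652561]
```

View pics/w1.png

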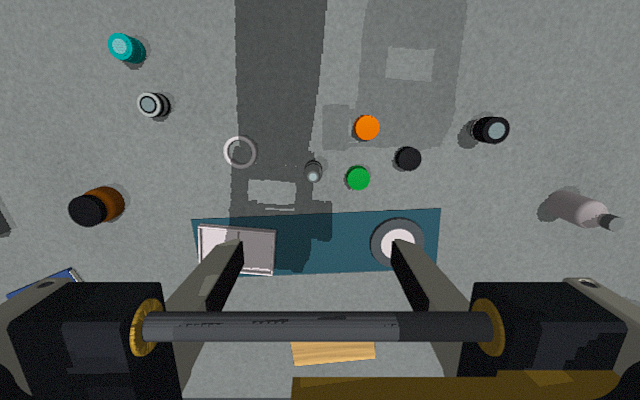

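Wrist view (up = −x, right = +y):
- ring (240,152), tall nose (314,163), cap (408,157)
- eyepiece top (495,129), short top (151,104)
- plate white disc about (399,245), partly behind a finger
- tray at (237,250)

Run:
```python
from h import *
np.set_printoptions(precision=4,suppress=True)
d=np.load("w1.npz");K,R,o=d["K"],d["R"],d["o"]
for n,u,v,z in [("ring",240,152,.006),("tall",314,163,.065),("cap",408,157,.026),("eyep",495,129,.06),("short",151,104,.036),("plate",399,244,.015),("mat1",191,219,.003),("mat2",440,208,.003),("mat3",438,268,.003),("trayBL",198,227,.018),("trayBR",276,231,.018),("tray_far_R",273,275,.018)]:
    print(n,ray(u,v,K,R,o,z))
# sub-pixel ring: bright blob
c=d["c"];g=cv2.cvtColor(c,cv2.COLOR_RGB2GRAY)
roi=g[130:180,215:265];roi=cv2.inRange(roi,150,255)
cs,_=cv2.findContours(roi,cv2.RETR_EXTERNAL,cv2.CHAIN_APPROX_NONE);k=max(cs,key=cv2.contourArea)
print(np.array(cv2.minEnclosingCircle(k)[0])+[215,130],cv2.boundingRect(k))
go(.429,-.14,.15)
```

```text
ring [ 0.4315 -0.1406  0.006 ]
tall [ 0.4403 -0.014   0.065 ]
cap [0.4372 0.1403 0.026 ]
eyep [0.3906 0.255  0.06  ]
short [ 0.3546 -0.2627  0.036 ]
plate [0.5996 0.1422 0.015 ]
mat1 [ 0.5544 -0.2415  0.003 ]
mat2 [0.5335 0.2144 0.003 ]
mat3 [0.6568 0.2262 0.003 ]
trayBL [ 0.5642 -0.224   0.018 ]
trayBR [ 0.5721 -0.0837  0.018 ]
tray_far_R [ 0.6628 -0.0934  0.018 ]
[233.5 150. ] (8, 6, 16, 29)
travel [ 0.0348 -0.2166  0.3492] turn 0.0003 rows 5 t 1.95 open 93.1 pos [ 0.4498 -0.01    0.3595] yaw 0.02 q6 -94.53869093557589
```

>>> drive_tool --motion '[{"travel": [0.031,-0.218,0.349],"turn": 0,"fingers": -1},{"travel": [0.031,-0.218,0.349],"turn": 0,"fingers": -1},{"travel": [0.031,-0.218,0.349],"turn": 0,"fingers": -1},{"travel": [0.031,-0.218,0.349],"turn": 0,"fingers": -1},{"travel": [0.031,-0.218,0.349],"turn": 0,"fingers": -1},{"travel": [0.031,-0.218,0.349],"turn": 0,"fingers": -1},{"travel": [0.031,-0.218,0.349],"turn": 0,"fingers": -1}]'

```text
t: 2.65
position: [0.4313, -0.1399, 0.3173]
tool_rot: [[-1.0, -0.001, -0.0], [-0.001, 1.0, 0.0], [0.0, 0.0, -1.0]]
wrist_force: [0.9, 0.8, 1.5]
opening: 0.999
```

Run:
```python
from h import *
c,K,R,o,d=cam("wrist"); save(c,"w2.png"); np.savez("w2.npz",c=c,K=K,R=R,o=o); go(.431,-.141,.15); print(proj([.431,-.141,.006],K,R,o))
```

```text
travel [ 0.001  -0.0021  0.0025] turn 0.0013 rows 1 t 2.7 open 93.0 pos [ 0.4316 -0.1398  0.1515] yaw 0.08 q6 -111.25165222669663
[314.66751798 196.92678774]
```

View pics/w2.png

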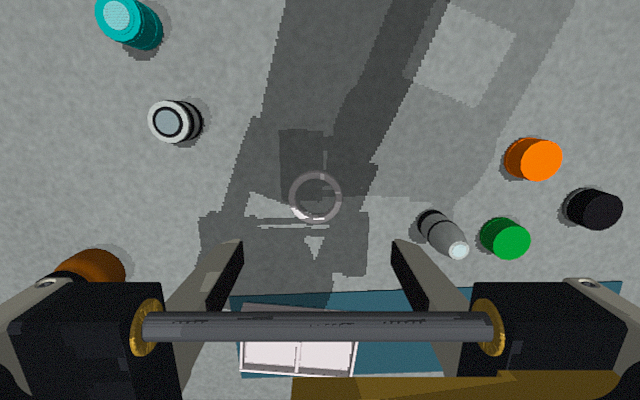

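The ring is at (314,196), on the predicted (314.7,196.9). I'll descend and grip it. This view also shows the tall nose at (459,251), the short top at (170,121) and the cap at (589,207).

>>> drive_tool --motion '[{"travel": [0.001,-0.002,0.15],"turn": 0,"fingers": -1},{"travel": [0.001,-0.002,0.19],"turn": 0,"fingers": -1},{"travel": [0.001,-0.002,0.216],"turn": 0,"fingers": -1},{"travel": [0.001,-0.002,0.216],"turn": 0,"fingers": -1},{"travel": [0.001,-0.002,0.216],"turn": 0,"fingers": 1},{"travel": [0.001,-0.002,0.216],"turn": 0,"fingers": 1},{"travel": [0.001,-0.002,0.216],"turn": 0,"fingers": 1},{"travel": [0.001,-0.002,0.216],"turn": 0,"fingers": 1},{"travel": [0.001,-0.002,0.216],"turn": 0,"fingers": 1},{"travel": [0.001,-0.002,0.216],"turn": 0,"fingers": 1}]' --squeeze 15

```text
t: 3.7
position: [0.4313, -0.141, 0.1893]
tool_rot: [[-1.0, -0.001, 0.002], [-0.001, 1.0, -0.0], [-0.002, -0.0, -1.0]]
wrist_force: [0.0, 1.6, 2.5]
opening: 0.603
```

Run:
```python
from h import *
np.set_printoptions(precision=4,suppress=True)
d=np.load("w2.npz");K,R,o=d["K"],d["R"],d["o"]
for n,u,v,z in [("tall",459,251,.07),("cap",589,207,.026),("short",170,121,.036)]: print(n,ray(u,v,K,R,o,z))
go(.599,.139,.12); print(robot.sense()["wrist_force"])
```

```text
tall [ 0.4607 -0.0162  0.07  ]
cap [0.4352 0.1279 0.026 ]
short [ 0.3542 -0.2654  0.036 ]
travel [-0.2805  0.4663 -0.1625] turn 0.0012 rows 7 t 3.7 open 56.1 pos [ 0.4313 -0.141   0.0223] yaw 0.07 q6 -111.41663266466227
[0.0185 1.6285 2.4729]
```

>>> drive_tool --motion '[{"travel": [0,0,-0.08],"turn": 0,"fingers": 1},{"travel": [0,0,-0.163],"turn": 0,"fingers": 1},{"travel": [-0.28,0.466,-0.163],"turn": 0,"fingers": 1},{"travel": [-0.28,0.466,-0.163],"turn": 0,"fingers": 1},{"travel": [-0.28,0.466,-0.163],"turn": 0,"fingers": 1},{"travel": [-0.28,0.466,-0.163],"turn": 0,"fingers": 1},{"travel": [-0.28,0.466,-0.163],"turn": 0,"fingers": 1},{"travel": [-0.28,0.466,-0.163],"turn": 0,"fingers": 1},{"travel": [-0.28,0.466,-0.163],"turn": 0,"fingers": 1},{"travel": [-0.28,0.466,-0.163],"turn": 0,"fingers": 1}]'

```text
t: 4.7
position: [0.5997, 0.1415, 0.2865]
tool_rot: [[-1.0, -0.004, 0.001], [-0.004, 1.0, -0.0], [-0.001, -0.0, -1.0]]
wrist_force: [-0.1, -0.8, -0.7]
opening: 0.607
```

>>> drive_tool --motion '[{"travel": [0,0,0],"turn": 0,"fingers": 1},{"travel": [0,0,0],"turn": 0,"fingers": 1}]'

```text
t: 4.9
position: [0.5995, 0.1409, 0.2862]
tool_rot: [[-1.0, -0.003, 0.0], [-0.003, 1.0, -0.0], [-0.0, -0.0, -1.0]]
wrist_force: [-0.3, -0.5, -1.4]
opening: 0.602
```

Run:
```python
from h import *
c,K,R,o,d=cam("wrist"); save(c,"w3.png"); np.savez("w3.npz",c=c,K=K,R=R,o=o); go(.599,.139,.12); print(proj([.599,.139,.015],K,R,o))
c,K,R,o,d=cam("top"); save(c,"top1.png"); np.savez("t1.npz",c=c,K=K,R=R,o=o)
```

```text
travel [ 0.0007 -0.0028 -0.001 ] turn 0.0029 rows 1 t 4.95 open 56.1 pos [0.5994 0.1407 0.1194] yaw 0.17 q6 -79.33048837463733
[313.63858241 208.88716501]
```

View pics/w3.png

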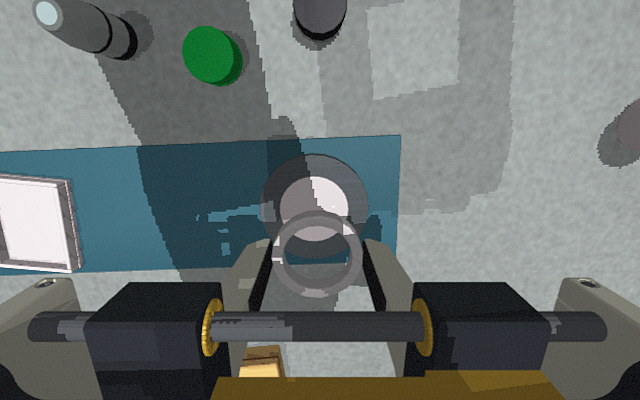

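Plate white disc: columns 281–348, rows 175–242, so its centre is (314.5,208.5). The held ring is centred at about (318,255).

Run:
```python
from h import *
np.set_printoptions(precision=4,suppress=True)
d=np.load("w3.npz");K,R,o=d["K"],d["R"],d["o"]
print("plate",ray(314.5,208.5,K,R,o,.015),ray(315,208.5,K,R,o,.015),"ring",ray(318,255,K,R,o,.105))
g=cv2.cvtColor(d["c"],cv2.COLOR_RGB2HSV)
print(g[190,295],g[190,320],g[225,330],g[165,290],g[165,330])
```

```text
plate [0.5986 0.1398 0.015 ] [0.5986 0.1402 0.015 ] ring [0.5983 0.1426 0.105 ]
[150  10 122] [176   8 231] [ 60   4 118] [96 22 58] [ 98  25 112]
```

Run:
```python
import cv2
c=cv2.imread("pics/top1.png")
a=cv2.resize(c[130:200,245:415],None,fx=4.7,fy=4.7,interpolation=cv2.INTER_CUBIC)
cv2.imwrite("pics/top1c.png",a)
```

>>> drive_tool --motion '[{"travel": [-0.001,-0.005,0.08],"turn": 0,"fingers": 1},{"travel": [-0.001,-0.005,0.124],"turn": 0,"fingers": 1},{"travel": [-0.001,-0.005,0.124],"turn": 0,"fingers": 1},{"travel": [-0.001,-0.005,0.124],"turn": 0,"fingers": 1}]'

```text
t: 5.4
position: [0.6002, 0.1371, 0.2132]
tool_rot: [[-1.0, -0.002, 0.001], [-0.002, 1.0, -0.0], [-0.001, -0.0, -1.0]]
wrist_force: [0.5, 0.9, -0.3]
opening: 0.601
```

Run:
```python
from h import *
c,K,R,o,d=cam("wrist"); save(cv2.resize(c[150:320,200:440],None,fx=3.3,fy=3.3,interpolation=cv2.INTER_CUBIC),"w4.png"); np.savez("w4.npz",c=c,K=K,R=R,o=o); go(.599,.138,.0375)
```

```text
travel [0.0026 0.0011 0.0161] turn 0.0023 rows 1 t 5.45 open 56.0 pos [0.6005 0.1373 0.0472] yaw 0.14 q6 -79.61512644857447
```

View pics/w4.png

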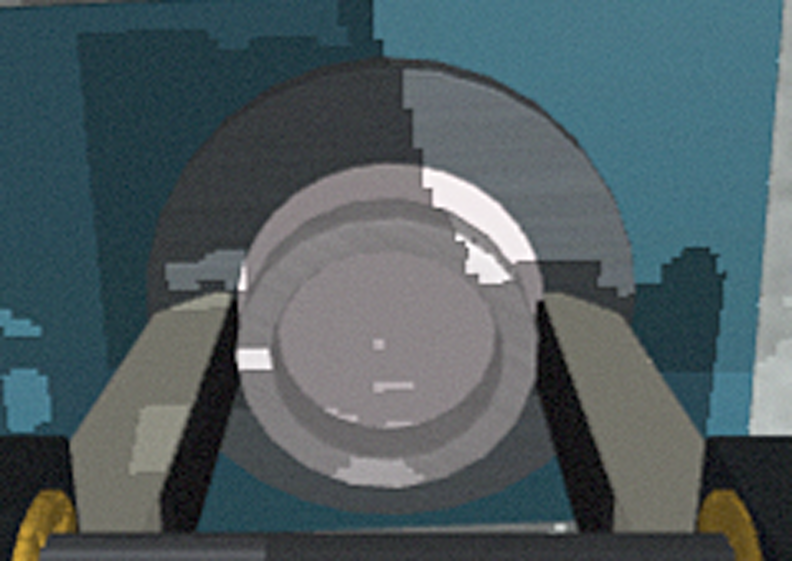

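Crop (×3.3): the plate spans columns 148–634 and rows 62–515. The ring top spans columns 241–537 and rows 215–487. The columns agree to about 1 px; next I check x by ray.

Run:
```python
from h import *
np.set_printoptions(precision=4,suppress=True)
d=np.load("w4.npz");K,R,o=d["K"],d["R"],d["o"]
f=lambda u,v,z: ray(200+u/3.3,150+v/3.3,K,R,o,z)
print("plate",f(391,62,.015),f(391,515,.015),f(148,290,.015),f(634,290,.015))
print("ring",f(389,215,.037),f(389,487,.037),f(241,340,.037),f(537,340,.037))
print("white top",f(391,163,.015))
```

```text
plate [0.549 0.139 0.015] [0.649  0.1395 0.015 ] [0.5955 0.0903 0.015 ] [0.5953 0.1882 0.015 ]
ring [0.5713 0.1386 0.037 ] [0.6261 0.1388 0.037 ] [0.5953 0.1121 0.037 ] [0.5951 0.1653 0.037 ]
white top [0.5687 0.1391 0.015 ]
```

Plate centre (.599,.139) and ring (.5987,.1387). Lowering and releasing.

>>> drive_tool --motion '[{"travel": [0,0,0.016],"turn": 0,"fingers": 1},{"travel": [0,0,0.016],"turn": 0,"fingers": 1},{"travel": [0,0,0.016],"turn": 0,"fingers": 1},{"travel": [0,0,0.016],"turn": 0,"fingers": -0.5},{"travel": [0,0,0.016],"turn": 0,"fingers": -0.5},{"travel": [0,0,0.016],"turn": 0,"fingers": -0.5},{"travel": [0,0,0.016],"turn": 0,"fingers": -0.5},{"travel": [0,0,-0.06],"turn": 0,"fingers": -0.5},{"travel": [0,0,-0.14],"turn": 0,"fingers": -0.5},{"travel": [0,0,-0.2],"turn": 0,"fingers": -0.5}]'

```text
t: 6.45
position: [0.6001, 0.1373, 0.3372]
tool_rot: [[-1.0, -0.002, 0.005], [-0.002, 1.0, 0.0], [-0.005, 0.0, -1.0]]
wrist_force: [0.3, -0.8, -0.4]
opening: 0.751
```

Run:
```python
from h import *
go(.46,-.016,.18)
```

```text
travel [ 0.234  -0.2549 -0.0176] turn 0.0023 rows 5 t 6.45 open 69.8 pos [0.6001 0.1373 0.1702] yaw 0.14 q6 -79.61551036685103
```

>>> drive_tool --motion '[{"travel": [0.234,-0.255,0.03],"turn": 0,"fingers": -0.5},{"travel": [0.234,-0.255,0.03],"turn": 0,"fingers": -0.5},{"travel": [0.234,-0.255,0.03],"turn": 0,"fingers": -0.5},{"travel": [0.234,-0.255,0.03],"turn": 0,"fingers": -0.5},{"travel": [0.234,-0.255,0.03],"turn": 0,"fingers": -0.5},{"travel": [0.234,-0.255,0.03],"turn": 0,"fingers": -0.5},{"travel": [0.234,-0.255,0.03],"turn": 0,"fingers": -0.5},{"travel": [0.234,-0.255,0.03],"turn": 0,"fingers": -0.5}]'

```text
t: 7.25
position: [0.4609, -0.0153, 0.3185]
tool_rot: [[-1.0, -0.003, 0.005], [-0.003, 1.0, 0.001], [-0.005, 0.001, -1.0]]
wrist_force: [0.8, 0.3, -0.3]
opening: 0.75
```

Run:
```python
from h import *
c,K,R,o,d=cam("wrist"); save(c,"w5.png"); np.savez("w5.npz",c=c,K=K,R=R,o=o); go(.46,-.016,.045);print(proj([.46,-.016,.07],K,R,o),proj([.46,-.016,.0],K,R,o))
```

```text
travel [ 0.0022 -0.0014  0.1773] turn 0.0035 rows 3 t 7.3 open 69.5 pos [ 0.4609 -0.0152  0.1514] yaw 0.21 q6 -95.29189286234144
[314.49466614 215.95595472] [314.92158948 192.95208781]
```

View pics/w5.png

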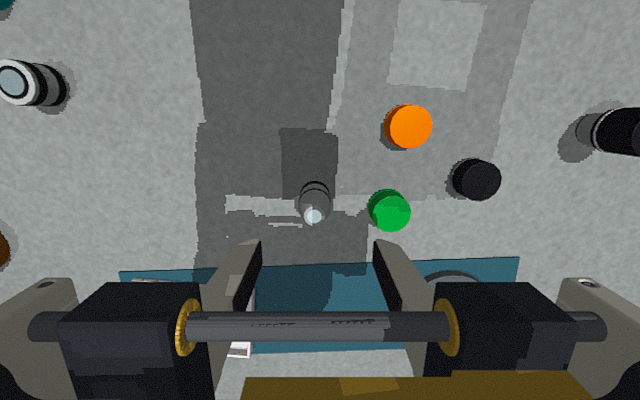

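The tall nose is at (314,214) as predicted. I narrow the jaws to 50 mm to clear the green cap and grip at 40 mm.

>>> drive_tool --motion '[{"travel": [0.001,-0.001,0.05],"turn": 0,"fingers": -0.08},{"travel": [0.001,-0.001,0.05],"turn": 0,"fingers": -0.08},{"travel": [0.001,-0.001,0.13],"turn": 0,"fingers": -0.08},{"travel": [0.001,-0.001,0.186],"turn": 0,"fingers": -0.08},{"travel": [0.001,-0.001,0.186],"turn": 0,"fingers": -0.08},{"travel": [0.001,-0.001,0.186],"turn": 0,"fingers": 1},{"travel": [0.001,-0.001,0.186],"turn": 0,"fingers": 1},{"travel": [0.001,-0.001,0.186],"turn": 0,"fingers": 1},{"travel": [0.001,-0.001,0.186],"turn": 0,"fingers": 1},{"travel": [0.001,-0.001,0.186],"turn": 0,"fingers": 1}]' --squeeze 20

```text
t: 8.3
position: [0.4614, -0.0159, 0.2088]
tool_rot: [[-1.0, -0.004, 0.007], [-0.004, 1.0, 0.0], [-0.007, 0.0, -1.0]]
wrist_force: [-0.5, -0.9, 7.5]
opening: 0.319
```

>>> drive_tool --motion '[{"travel": [0,0,-0.08],"turn": 0,"fingers": 1},{"travel": [0,0,-0.15],"turn": 0,"fingers": 1},{"travel": [0,0,-0.18],"turn": 0,"fingers": 1}]'

```text
t: 8.6
position: [0.4607, -0.0159, 0.3219]
tool_rot: [[-1.0, -0.004, 0.013], [-0.004, 1.0, -0.0], [-0.013, -0.0, -1.0]]
wrist_force: [0.3, 0.3, -1.7]
opening: 0.318
```

Run:
```python
from h import *
go(.599,.139,.145)
```

```text
travel [-0.2312  0.2573  0.0194] turn 0.0034 rows 5 t 8.6 open 29.6 pos [ 0.4607 -0.0159  0.1549] yaw 0.2 q6 -95.37127168770338
```

>>> drive_tool --motion '[{"travel": [-0.231,0.257,0.017],"turn": 0,"fingers": 1},{"travel": [-0.231,0.257,0.017],"turn": 0,"fingers": 1},{"travel": [-0.231,0.257,0.017],"turn": 0,"fingers": 1},{"travel": [-0.231,0.257,0.017],"turn": 0,"fingers": 1},{"travel": [-0.231,0.257,0.017],"turn": 0,"fingers": 1},{"travel": [-0.231,0.257,0.017],"turn": 0,"fingers": 1},{"travel": [-0.231,0.257,0.017],"turn": 0,"fingers": 1},{"travel": [-0.231,0.257,0.017],"turn": 0,"fingers": 1},{"travel": [-0.231,0.257,0.017],"turn": 0,"fingers": 1}]'

```text
t: 9.5
position: [0.5984, 0.1379, 0.3141]
tool_rot: [[-1.0, -0.003, 0.014], [-0.003, 1.0, -0.0], [-0.014, -0.0, -1.0]]
wrist_force: [0.2, 0.4, -1.4]
opening: 0.323
```

Run:
```python
from h import *
np.set_printoptions(precision=4,suppress=True)
c,K,R,o,d=cam("wrist"); save(c,"w6.png"); np.savez("w6.npz",c=c,K=K,R=R,o=o); go(.599,.139,.055);print(robot.sense()["tool_rot"])
```

```text
travel [0.0012 0.0017 0.1533] turn 0.0025 rows 2 t 9.55 open 29.4 pos [0.5984 0.138  0.147 ] yaw 0.15 q6 -79.49658700567336
[[-0.9999 -0.0026  0.0136]
 [-0.0026  1.     -0.    ]
 [-0.0136 -0.0001 -0.9999]]
```

View pics/w6.png

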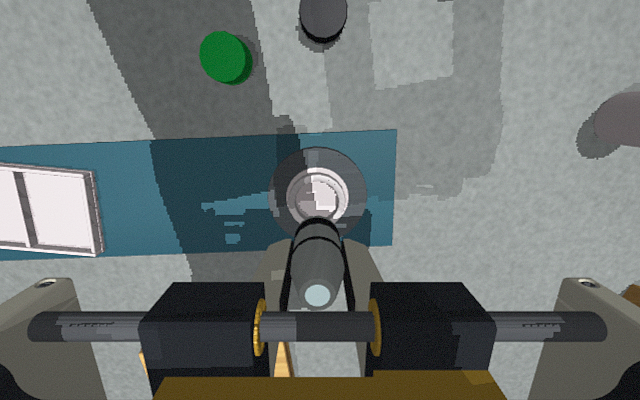

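Ring on the plate at about (318,197), and the tall objective is held upright with its nose at (317,294). A small 0.8° tilt has built up because calls ended while the arm was still moving. I'll account for it.

```bash
cat >> h.py <<'E'
def go(x,y,z,yaw=0.):
    """as before, but target is the grasp point, with the tool's present tilt allowed for"""
    s=robot.sense();R=np.array(s["tool_rot"]);g=np.array(s["position"])+.167*R[:,2]
    d=R.T@(np.array([x,y,z])-g)/.6
    cur=np.degrees(np.arctan2(-R[0,1],R[1,1])); t=-((yaw-cur+180)%360-180)
    print("travel",np.round(d,4),"turn",round(t/60,4),"rows",int(np.ceil(max(np.linalg.norm(d)*12,abs(t)/8.59))),"t",s["t"],"open",round(s["opening"]*93,1),"grasp",np.round(g,4),"yaw",round(cur,2),"zaxis",np.round(R[:,2],4))
E
python3 - <<'E'
from h import *
np.set_printoptions(precision=4,suppress=True)
d=np.load("w6.npz");K,R,o=d["K"],d["R"],d["o"]
print("ring",ray(318,197,K,R,o,.024),"nose",ray(317,294,K,R,o,.147+.0295), "platex",ray(318,148,K,R,o,.015),"plate l,r",ray(269,195,K,R,o,.015),ray(367,195,K,R,o,.015))
go(.599,.139,.07)
c=d["c"][135:240,255:380]; save(cv2.resize(c,None,fx=5,fy=5,interpolation=cv2.INTER_CUBIC),"w6c.png")
E
```

```text
ring [0.596 0.14  0.024] nose [0.5964 0.1389 0.1765] platex [0.5504 0.1399 0.015 ] plate l,r [0.5968 0.0914 0.015 ] [0.5966 0.1888 0.015 ]
travel [0.0046 0.0017 0.1283] turn 0.0025 rows 2 t 9.55 open 29.4 grasp [0.6007 0.138  0.147 ] yaw 0.15 zaxis [ 0.0136 -0.     -0.9999]
```

View pics/w6c.png

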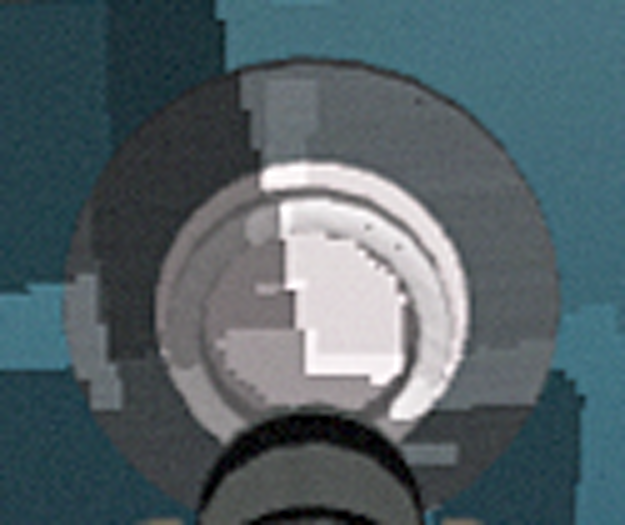

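>>> drive_tool --motion '[{"travel": [-0.003,0.001,0.05],"turn": 0,"fingers": 1},{"travel": [-0.003,0.001,0.11],"turn": 0,"fingers": 1}]'

```text
t: 9.75
position: [0.6013, 0.1381, 0.2493]
tool_rot: [[-1.0, -0.002, 0.018], [-0.002, 1.0, 0.001], [-0.018, 0.001, -1.0]]
wrist_force: [0.7, 0.5, -1.9]
opening: 0.318
```

>>> drive_tool --motion '[{"travel": [0,0,0],"turn": 0,"fingers": 1},{"travel": [0,0,0],"turn": 0,"fingers": 1},{"travel": [0,0,0],"turn": 0,"fingers": 1}]'

```text
t: 10.05
position: [0.6017, 0.138, 0.2517]
tool_rot: [[-1.0, -0.002, 0.02], [-0.002, 1.0, 0.001], [-0.02, 0.001, -1.0]]
wrist_force: [0.7, 0.3, -1.6]
opening: 0.32
```

Run:
```python
from h import *
np.set_printoptions(precision=4,suppress=True)
c,K,R,o,d=cam("wrist"); np.savez("w7.npz",c=c,K=K,R=R,o=o); go(.6017,.139,.057)
save(cv2.resize(c[150:340,220:420],None,fx=3,fy=3,interpolation=cv2.INTER_CUBIC),"w7.png")
```

```text
travel [0.0066 0.0012 0.046 ] turn 0.0018 rows 1 t 10.1 open 29.2 grasp [0.6051 0.1383 0.0847] yaw 0.11 zaxis [ 0.0203  0.0012 -0.9998]
```

View pics/w7.png

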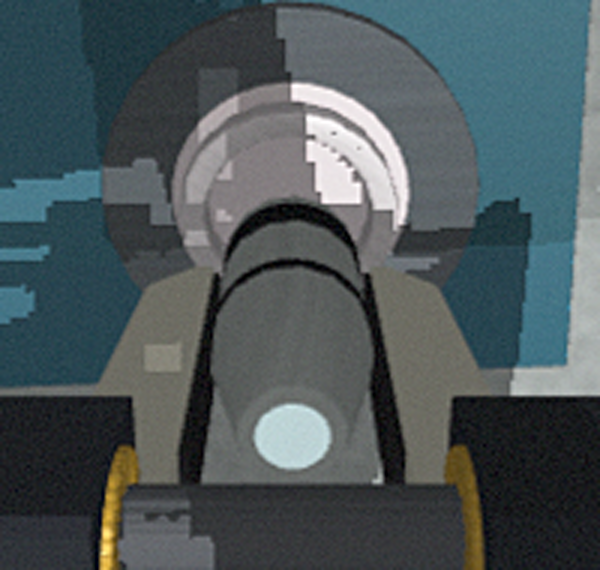

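Run:
```python
from h import *
np.set_printoptions(precision=4,suppress=True)
d=np.load("w7.npz");K,R,o=d["K"],d["R"],d["o"]
f=lambda u,v,z: ray(220+u/3,150+v/3,K,R,o,z)
print("foot edge",f(291,198,.043),"plate edge",f(291,3,.015),"ring outer top",f(291,104,.027),"nose",f(293,436,.113))
```

```text
foot edge [0.5891 0.1394 0.043 ] plate edge [0.549  0.1393 0.015 ] ring outer top [0.5712 0.1394 0.027 ] nose [0.6021 0.1396 0.113 ]
```

Foot centre is at about x=.604 against the ring at .599, so I shift −5 mm and lower.

>>> drive_tool --motion '[{"travel": [0.009,0,0.005],"turn": 0,"fingers": 1},{"travel": [0.009,0,0.025],"turn": 0,"fingers": 1},{"travel": [0.009,0,0.046],"turn": 0,"fingers": 1},{"travel": [0.009,0,0.046],"turn": 0,"fingers": 1},{"travel": [0.009,0,0.046],"turn": 0,"fingers": 1}]'

```text
t: 10.6
position: [0.5967, 0.1381, 0.2228]
tool_rot: [[-1.0, -0.002, 0.019], [-0.002, 1.0, 0.001], [-0.019, 0.001, -1.0]]
wrist_force: [-0.2, -0.2, -2.3]
opening: 0.32
```

Run:
```python
from h import *
go(.6,.139,.0568); print(robot.sense()["wrist_force"])
```

```text
travel [-0.0003  0.0013 -0.0016] turn 0.0018 rows 1 t 10.6 open 29.7 grasp [0.5999 0.1382 0.0558] yaw 0.11 zaxis [ 1.900e-02  9.000e-04 -9.998e-01]
[-0.24863804 -0.22135176 -2.3472752 ]
```

>>> drive_tool --motion '[{"travel": [0,0,0.004],"turn": 0,"fingers": 1},{"travel": [0,0,0.004],"turn": 0,"fingers": 1}]'

```text
t: 10.8
position: [0.5971, 0.1381, 0.2213]
tool_rot: [[-1.0, -0.002, 0.02], [-0.002, 1.0, 0.001], [-0.02, 0.001, -1.0]]
wrist_force: [-2.4, -0.9, 9.5]
opening: 0.319
```

Contact (9.5 N). Open just enough (45 mm) and rise straight up.

>>> drive_tool --motion '[{"travel": [0,0,-0.001],"turn": 0,"fingers": 0.05},{"travel": [0,0,-0.001],"turn": 0,"fingers": 0.05},{"travel": [0,0,-0.001],"turn": 0,"fingers": 0.05},{"travel": [0,0,-0.06],"turn": 0,"fingers": 0.05},{"travel": [0,0,-0.13],"turn": 0,"fingers": 0.05},{"travel": [0,0,-0.19],"turn": 0,"fingers": 0.05},{"travel": [0,0,-0.19],"turn": 0,"fingers": 0.05},{"travel": [0,0,-0.19],"turn": 0,"fingers": 0.05},{"travel": [0,0,-0.19],"turn": 0,"fingers": 0.05}]'

```text
t: 11.7
position: [0.5946, 0.138, 0.3338]
tool_rot: [[-1.0, -0.002, 0.018], [-0.002, 1.0, 0.001], [-0.018, 0.001, -1.0]]
wrist_force: [-1.0, -0.8, -0.3]
opening: 0.474
```

Run:
```python
from h import *
np.set_printoptions(precision=4,suppress=True)
c,K,R,o,d=cam("wrist"); np.savez("w8.npz",c=c,K=K,R=R,o=o); go(.4362,.137,.13)
save(c,"w8.png")
```

```text
travel [ 0.2701 -0.0013  0.0562] turn 0.0017 rows 4 t 11.75 open 44.3 grasp [0.5976 0.1381 0.1666] yaw 0.1 zaxis [ 0.018   0.0006 -0.9998]
```

View pics/w8.png

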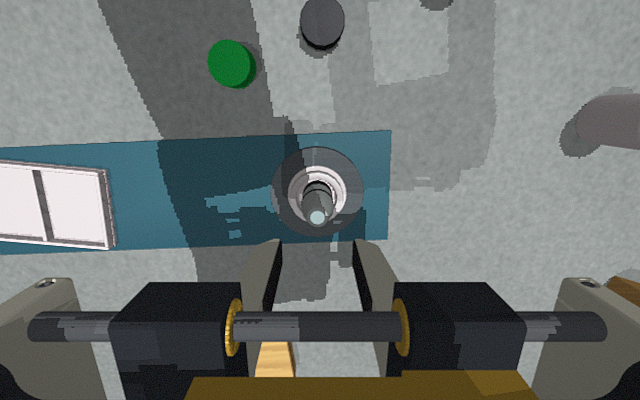

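The tall objective stands inside the ring, with its nose at (317,218) and the cap at about (322,20). Next: over the cap, with the jaws at 62 mm.

>>> drive_tool --motion '[{"travel": [0.27,-0.002,0.0],"turn": 0,"fingers": -0.33},{"travel": [0.27,-0.002,0.0],"turn": 0,"fingers": -0.33},{"travel": [0.27,-0.002,0.056],"turn": 0,"fingers": -0.33},{"travel": [0.27,-0.002,0.056],"turn": 0,"fingers": -0.33},{"travel": [0.27,-0.002,0.056],"turn": 0,"fingers": -0.33},{"travel": [0.27,-0.002,0.056],"turn": 0,"fingers": -0.33},{"travel": [0.27,-0.002,0.056],"turn": 0,"fingers": -0.33}]'

```text
t: 12.45
position: [0.4341, 0.1365, 0.2974]
tool_rot: [[-1.0, -0.002, 0.018], [-0.002, 1.0, 0.001], [-0.018, 0.001, -1.0]]
wrist_force: [0.6, -0.1, 0.7]
opening: 0.666
```

```bash
cat >> h.py <<'E'
def blob(mask,x,y,w,h,z,K,R,o):
    m=np.zeros_like(mask);m[y:y+h,x:x+w]=mask[y:y+h,x:x+w]
    cs,_=cv2.findContours(m,cv2.RETR_EXTERNAL,cv2.CHAIN_APPROX_NONE);k=max(cs,key=cv2.contourArea)
    (u,v),r=cv2.minEnclosingCircle(k);print("blob",cv2.boundingRect(k),round(u,1),round(v,1),round(r,1),np.round(ray(u,v,K,R,o,z),4))
E
python3 - <<'E'
from h import *
np.set_printoptions(precision=4,suppress=True)
d=np.load("w8.npz");K,R,o=d["K"],d["R"],d["o"]
print("nose",ray(317,218,K,R,o,.085))
c,K,R,o,d=cam("wrist"); np.savez("w9.npz",c=c,K=K,R=R,o=o); go(.4362,.137,.024)
print(proj([.436,.137,.026],K,R,o))
g=cv2.cvtColor(c,cv2.COLOR_RGB2GRAY)
print(g[150:250:6,316]);print(g[200,250:390:6])
save(c,"w9.png")
E
```

```text
nose [0.599  0.1393 0.085 ]
travel [0.0048 0.0005 0.1773] turn 0.0015 rows 3 t 12.5 open 61.9 grasp [0.4372 0.1366 0.1304] yaw 0.09 zaxis [ 0.0181  0.0006 -0.9998]
[315.9866 206.2684]
[134 138 146 145 135 142  52   9  28  31  22   6  23   8  99  96  95]
[155 154 159 174  90  79  75  73  78  11  19  38  23  36  36  29 132 145
 141 143 139 140 144 146]
```

View pics/w9.png

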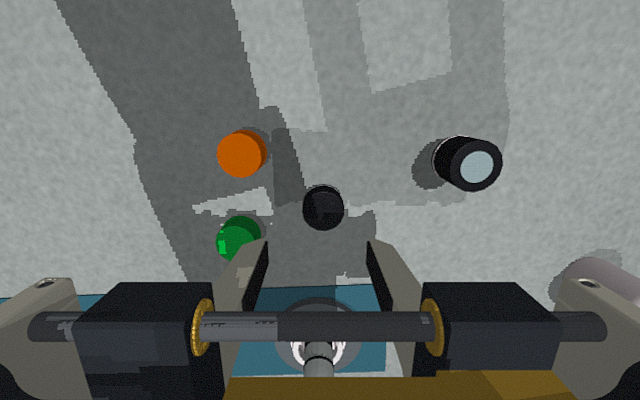

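Run:
```python
from h import *
d=np.load("w9.npz");K,R,o=d["K"],d["R"],d["o"]
m=cv2.inRange(cv2.cvtColor(d["c"],cv2.COLOR_RGB2GRAY),0,50)
blob(m,290,175,70,70,.026,K,R,o)
print("eye",ray(477,165,K,R,o,.06))
go(.4375,.141,.0225)
```

```text
blob (302, 186, 42, 45) 322.7 207.8 22.3 [0.4375 0.1431 0.026 ]
eye [0.39123758 0.25735786 0.06      ]
travel [0.0027 0.0072 0.1798] turn 0.0015 rows 3 t 12.5 open 61.9 grasp [0.4372 0.1366 0.1304] yaw 0.09 zaxis [ 1.810e-02  6.000e-04 -9.998e-01]
```

>>> drive_tool --motion '[{"travel": [0.003,0.009,0.04],"turn": 0,"fingers": -0.33},{"travel": [0.003,0.009,0.11],"turn": 0,"fingers": -0.33},{"travel": [0.003,0.009,0.16],"turn": 0,"fingers": -0.33},{"travel": [0.003,0.009,0.179],"turn": 0,"fingers": -0.33},{"travel": [0.003,0.009,0.179],"turn": 0,"fingers": -0.33},{"travel": [0.003,0.009,0.179],"turn": 0,"fingers": 1},{"travel": [0.003,0.009,0.179],"turn": 0,"fingers": 1},{"travel": [0.003,0.009,0.179],"turn": 0,"fingers": 1},{"travel": [0.003,0.009,0.179],"turn": 0,"fingers": 1},{"travel": [0.003,0.009,0.179],"turn": 0,"fingers": 1}]' --squeeze 12

```text
t: 13.5
position: [0.4346, 0.1421, 0.1911]
tool_rot: [[-1.0, -0.002, 0.02], [-0.002, 1.0, 0.001], [-0.02, 0.001, -1.0]]
wrist_force: [-0.1, -0.0, 6.2]
opening: 0.425
```

Run:
```python
from h import *
go(.4375,.141,.0225); print(robot.sense()["wrist_force"])
```

```text
travel [ 0.0008 -0.0021  0.0026] turn 0.0015 rows 1 t 13.5 open 39.5 grasp [0.4379 0.1422 0.0241] yaw 0.09 zaxis [ 0.0199  0.0011 -0.9998]
[-0.12230554 -0.02102325  6.18677168]
```

>>> drive_tool --motion '[{"travel": [0,0,-0.08],"turn": 0,"fingers": 1},{"travel": [0,0,-0.16],"turn": 0,"fingers": 1},{"travel": [0,0,-0.21],"turn": 0,"fingers": 1},{"travel": [0,0,-0.21],"turn": 0,"fingers": 1},{"travel": [-0.14,-0.003,-0.21],"turn": 0,"fingers": 1},{"travel": [-0.22,-0.006,-0.21],"turn": 0,"fingers": 1},{"travel": [-0.272,-0.006,-0.21],"turn": 0,"fingers": 1},{"travel": [-0.272,-0.006,-0.21],"turn": 0,"fingers": 1},{"travel": [-0.272,-0.006,-0.21],"turn": 0,"fingers": 1},{"travel": [-0.272,-0.006,-0.21],"turn": 0,"fingers": 1}]'

```text
t: 14.5
position: [0.5945, 0.1386, 0.3195]
tool_rot: [[-1.0, -0.002, 0.018], [-0.002, 1.0, 0.001], [-0.018, 0.001, -1.0]]
wrist_force: [-1.0, -0.8, -1.8]
opening: 0.42
```

Run:
```python
from h import *
c,K,R,o,d=cam("wrist"); np.savez("w10.npz",c=c,K=K,R=R,o=o); go(.599,.1385,.12)
save(cv2.resize(c[130:350,200:440],None,fx=2.5,fy=2.5,interpolation=cv2.INTER_CUBIC),"w10.png")
```

```text
travel [-0.0016 -0.0006  0.0551] turn 0.0017 rows 1 t 14.55 open 39.7 grasp [0.5974 0.1388 0.153 ] yaw 0.1 zaxis [ 0.0192  0.001  -0.9998]
```

View pics/w10.png

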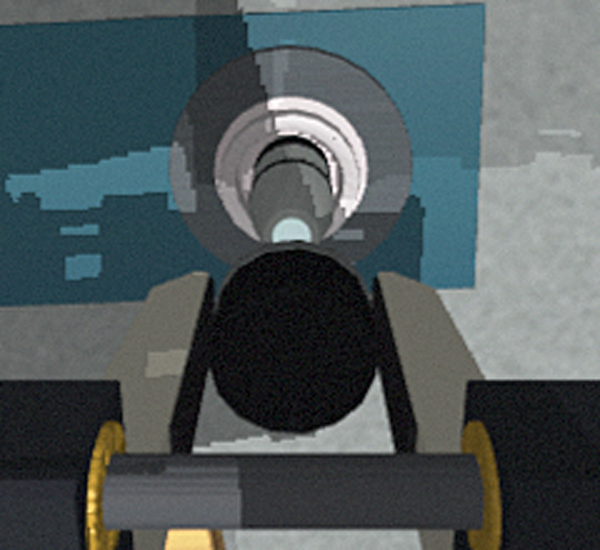

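Run:
```python
from h import *
d=np.load("w10.npz");K,R,o=d["K"],d["R"],d["o"]
f=lambda u,v,z: np.round(ray(200+u/2.5,130+v/2.5,K,R,o,z),4)
print("cap",f(294,339,.155),"nose near edge",f(292.5,217,.085),"plate near",f(292,46,.015))
```

```text
cap [0.5941 0.1402 0.155 ] nose near edge [0.5923 0.14   0.085 ] plate near [0.5491 0.1398 0.015 ]
```

>>> drive_tool --motion '[{"travel": [-0.008,0,0.02],"turn": 0,"fingers": 1},{"travel": [-0.008,0,0.06],"turn": 0,"fingers": 1},{"travel": [-0.008,0,0.09],"turn": 0,"fingers": 1},{"travel": [-0.008,0,0.108],"turn": 0,"fingers": 1},{"travel": [-0.008,0,0.108],"turn": 0,"fingers": 1},{"travel": [-0.008,0,0.108],"turn": 0,"fingers": 1}]'

```text
t: 15.15
position: [0.6002, 0.1388, 0.2553]
tool_rot: [[-1.0, -0.002, 0.019], [-0.002, 1.0, 0.001], [-0.019, 0.001, -1.0]]
wrist_force: [0.6, -0.2, -0.0]
opening: 0.419
```

>>> drive_tool --motion '[{"travel": [0,0,0.003],"turn": 0,"fingers": 1},{"travel": [0,0,0.003],"turn": 0,"fingers": 1}]'

```text
t: 15.35
position: [0.6002, 0.1388, 0.2538]
tool_rot: [[-1.0, -0.002, 0.02], [-0.002, 1.0, 0.001], [-0.02, 0.001, -1.0]]
wrist_force: [0.1, -0.6, 1.3]
opening: 0.422
```

>>> drive_tool --motion '[{"travel": [0,0,0.002],"turn": 0,"fingers": 1},{"travel": [0,0,0.002],"turn": 0,"fingers": 1}]'

```text
t: 15.55
position: [0.6002, 0.1388, 0.2526]
tool_rot: [[-1.0, -0.002, 0.02], [-0.002, 1.0, 0.001], [-0.02, 0.001, -1.0]]
wrist_force: [-0.0, 0.3, -0.2]
opening: 0.422
```

>>> drive_tool --motion '[{"travel": [0,0,0.003],"turn": 0,"fingers": 1},{"travel": [0,0,0.003],"turn": 0,"fingers": 1}]'

```text
t: 15.75
position: [0.6006, 0.1389, 0.2521]
tool_rot: [[-1.0, -0.002, 0.022], [-0.002, 1.0, 0.002], [-0.022, 0.001, -1.0]]
wrist_force: [-2.5, -0.0, 8.9]
opening: 0.424
```

Contact at 8.9 N with the cap seated. Release and rise.

>>> drive_tool --motion '[{"travel": [0,0,-0.001],"turn": 0,"fingers": -0.1},{"travel": [0,0,-0.001],"turn": 0,"fingers": -0.1},{"travel": [0,0,-0.001],"turn": 0,"fingers": -0.1},{"travel": [0,0,-0.05],"turn": 0,"fingers": -0.1},{"travel": [0,0,-0.11],"turn": 0,"fingers": -0.1},{"travel": [0,0,-0.16],"turn": 0,"fingers": -0.1},{"travel": [0,0,-0.16],"turn": 0,"fingers": -0.1},{"travel": [0,0,-0.16],"turn": 0,"fingers": -0.1},{"travel": [0,0,-0.16],"turn": 0,"fingers": -0.1}]'

```text
t: 16.65
position: [0.5984, 0.1387, 0.3467]
tool_rot: [[-1.0, -0.002, 0.02], [-0.002, 1.0, 0.001], [-0.02, 0.001, -1.0]]
wrist_force: [-0.3, 0.4, 0.7]
opening: 0.55
```

Run:
```python
from h import *
c,K,R,o,d=cam("wrist"); np.savez("w11.npz",c=c,K=K,R=R,o=o); go(.391,.257,.15)
save(cv2.resize(c[100:300,0:440],None,fx=1.8,fy=1.8,interpolation=cv2.INTER_CUBIC),"w11.png")
```

```text
travel [0.3517 0.1974 0.0426] turn 0.0018 rows 5 t 16.7 open 50.9 grasp [0.6017 0.1389 0.1796] yaw 0.11 zaxis [ 0.0199  0.0011 -0.9998]
```

View pics/w11.png

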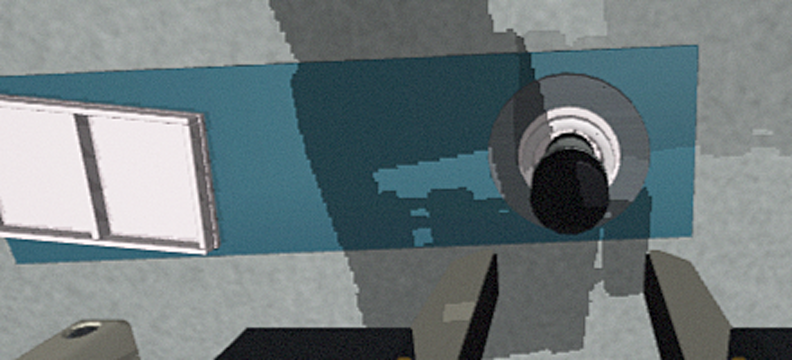

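The cap sits over the nose, concentric with the ring and plate. Next is the eyepiece.

>>> drive_tool --motion '[{"travel": [0.352,0.197,0.043],"turn": 0,"fingers": -0.6},{"travel": [0.352,0.197,0.043],"turn": 0,"fingers": -0.6},{"travel": [0.352,0.197,0.043],"turn": 0,"fingers": -0.6},{"travel": [0.352,0.197,0.043],"turn": 0,"fingers": -0.6},{"travel": [0.352,0.197,0.043],"turn": 0,"fingers": -0.6},{"travel": [0.352,0.197,0.043],"turn": 0,"fingers": -0.6},{"travel": [0.352,0.197,0.043],"turn": 0,"fingers": -0.6},{"travel": [0.352,0.197,0.043],"turn": 0,"fingers": -0.6},{"travel": [0.352,0.197,0.043],"turn": 0,"fingers": -0.6}]'

```text
t: 17.6
position: [0.3884, 0.2561, 0.3165]
tool_rot: [[-1.0, -0.001, 0.019], [-0.001, 1.0, 0.001], [-0.019, 0.001, -1.0]]
wrist_force: [0.4, -1.1, -0.1]
opening: 0.801
```

Run:
```python
from h import *
c,K,R,o,d=cam("wrist"); np.savez("w12.npz",c=c,K=K,R=R,o=o); save(c,"w12.png"); go(.391,.256,.042)
u,v=proj([.391,.256,.06],K,R,o);print(u,v)
g=cv2.cvtColor(c,cv2.COLOR_RGB2GRAY)
m=cv2.inRange(g,140,255);blob(m,int(u)-22,int(v)-22,44,44,.06,K,R,o)
m=cv2.inRange(g,0,60);blob(m,int(u)-45,int(v)-60,90,100,.06,K,R,o)
```

```text
travel [ 0.0044 -0.0005  0.1791] turn 0.0006 rows 3 t 17.65 open 74.6 grasp [0.3916 0.2562 0.1495] yaw 0.03 zaxis [ 1.940e-02  7.000e-04 -9.998e-01]
315.2583678129076 212.47240328942058
blob (303, 202, 27, 25) 316.1 214.1 13.3 [0.3925 0.2567 0.06  ]
blob (294, 183, 46, 52) 315.7 208.8 25.9 [0.3876 0.2564 0.06  ]
```

>>> drive_tool --motion '[{"travel": [0.002,0,0.06],"turn": 0,"fingers": -0.6},{"travel": [0.002,0,0.13],"turn": 0,"fingers": -0.6},{"travel": [0.002,0,0.179],"turn": 0,"fingers": -0.6},{"travel": [0.002,0,0.179],"turn": 0,"fingers": -0.6},{"travel": [0.002,0,0.179],"turn": 0,"fingers": 1},{"travel": [0.002,0,0.179],"turn": 0,"fingers": 1},{"travel": [0.002,0,0.179],"turn": 0,"fingers": 1},{"travel": [0.002,0,0.179],"turn": 0,"fingers": 1},{"travel": [0.002,0,0.179],"turn": 0,"fingers": 1},{"travel": [0.002,0,0.179],"turn": 0,"fingers": 1}]' --squeeze 20

```text
t: 18.65
position: [0.3894, 0.2563, 0.2098]
tool_rot: [[-1.0, -0.001, 0.02], [-0.001, 1.0, 0.001], [-0.02, 0.001, -1.0]]
wrist_force: [-0.3, -1.8, 6.6]
opening: 0.426
```

>>> drive_tool --motion '[{"travel": [0,0,-0.08],"turn": 0,"fingers": 1},{"travel": [0,0,-0.16],"turn": 0,"fingers": 1},{"travel": [0,0,-0.24],"turn": 0,"fingers": 1},{"travel": [0,0,-0.28],"turn": 0,"fingers": 1},{"travel": [0,0,-0.28],"turn": 0,"fingers": 1},{"travel": [0,0,-0.28],"turn": 0,"fingers": 1}]'

```text
t: 19.25
position: [0.3859, 0.256, 0.377]
tool_rot: [[-1.0, -0.001, 0.02], [-0.001, 1.0, 0.001], [-0.02, 0.001, -1.0]]
wrist_force: [0.6, -0.3, -1.9]
opening: 0.421
```

Run:
```python
from h import *
go(.615,-.128,.2)
d=np.load("w11.npz");K,R,o=d["K"],d["R"],d["o"]
f=lambda u,v,z: np.round(ray(u/1.8,100+v/1.8,K,R,o,z),4)
print("rim far/near R corners",f(205,113,.018),f(208,252,.018)); print("div",f(76,115,.016),f(100,238,.016)); print("mat",f(697,45,.003),f(692,235,.003),f(15,262,.003))
```

```text
travel [-0.3755 -0.6406  0.0237] turn 0.0006 rows 9 t 19.25 open 39.1 grasp [0.3892 0.2562 0.2101] yaw 0.04 zaxis [ 0.0201  0.0011 -0.9998]
rim far/near R corners [ 0.5725 -0.0748  0.018 ] [ 0.6628 -0.0929  0.018 ]
div [ 0.5742 -0.1529  0.016 ] [ 0.654  -0.1614  0.016 ]
mat [0.5341 0.2152 0.003 ] [0.6571 0.2217 0.003 ] [ 0.6778 -0.2368  0.003 ]
```

>>> drive_tool --motion '[{"travel": [-0.376,-0.64,0.024],"turn": 0,"fingers": 1},{"travel": [-0.376,-0.64,0.024],"turn": 0,"fingers": 1},{"travel": [-0.376,-0.64,0.024],"turn": 0,"fingers": 1},{"travel": [-0.376,-0.64,0.024],"turn": 0,"fingers": 1},{"travel": [-0.376,-0.64,0.024],"turn": 0,"fingers": 1},{"travel": [-0.376,-0.64,0.024],"turn": 0,"fingers": 1},{"travel": [-0.376,-0.64,0.024],"turn": 0,"fingers": 1},{"travel": [-0.376,-0.64,0.024],"turn": 0,"fingers": 1},{"travel": [-0.376,-0.64,0.024],"turn": 0,"fingers": 1},{"travel": [-0.376,-0.64,0.024],"turn": 0,"fingers": 1}]'

```text
t: 20.25
position: [0.6133, -0.1318, 0.3628]
tool_rot: [[-1.0, 0.003, 0.016], [0.003, 1.0, 0.001], [-0.015, 0.001, -1.0]]
wrist_force: [0.9, 0.2, -1.8]
opening: 0.427
```

>>> drive_tool --motion '[{"travel": [0,0,0],"turn": 0,"fingers": 1},{"travel": [0,0,0],"turn": 0,"fingers": 1},{"travel": [0,0,0],"turn": 0,"fingers": 1}]'

```text
t: 20.55
position: [0.613, -0.1309, 0.3623]
tool_rot: [[-1.0, 0.002, 0.015], [0.002, 1.0, 0.002], [-0.015, 0.002, -1.0]]
wrist_force: [0.4, 0.1, -1.7]
opening: 0.424
```

Run:
```python
from h import *
go(.615,-.127,.0505)
c,K,R,o,d=cam("wrist"); np.savez("w13.npz",c=c,K=K,R=R,o=o); save(c,"w13.png")
m=cv2.inRange(cv2.cvtColor(c,cv2.COLOR_RGB2HSV),(0,0,195),(180,40,255))
m[:100]=0; m[280:]=0
cs,_=cv2.findContours(m,cv2.RETR_EXTERNAL,cv2.CHAIN_APPROX_NONE)
for k in sorted(cs,key=cv2.contourArea)[::-1][:5]: print(cv2.contourArea(k),cv2.boundingRect(k),cv2.minAreaRect(k))
```

```text
travel [0.0043 0.0056 0.2413] turn -0.0018 rows 3 t 20.55 open 39.4 grasp [ 0.6155 -0.1306  0.1953] yaw -0.11 zaxis [ 0.0148  0.0017 -0.9999]
883.5 (239, 184, 78, 28) ((276.52459716796875, 205.27049255371094), (74.89586639404297, 27.427459716796875), 13.240518569946289)
359.5 (525, 145, 59, 36) ((550.1986694335938, 160.36302185058594), (26.10017967224121, 60.27619552612305), 69.44395446777344)
60.0 (337, 186, 9, 25) ((341.229736328125, 198.1216278076172), (5.425166606903076, 24.824247360229492), 9.462322235107422)
57.0 (345, 166, 8, 46) ((348.3362121582031, 188.47816467285156), (2.511110544204712, 45.530399322509766), 7.594643592834473)
50.0 (22, 220, 46, 57) ((44.43901824951172, 248.04879760742188), (71.83993530273438, 1.561737060546875), 51.34019470214844)
```

View pics/w13.png

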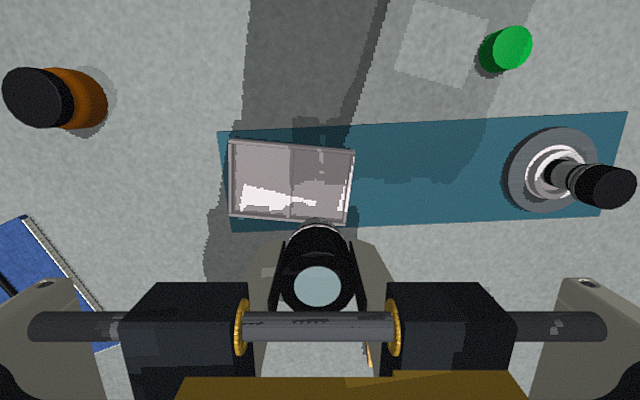

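Tray rim corners are (232,141), (355,150), (347,226) and (228,217), with the divider at u≈291. The left compartment centre is about (321,186).

Run:
```python
from h import *
d=np.load("w13.npz");K,R,o=d["K"],d["R"],d["o"]
for p in [(232,141),(355,150),(347,226),(228,217),(291,145),(290,220),(321,186)]: print(p,np.round(ray(*p,K,R,o,.018),4))
```

```text
(232, 141) [ 0.5638 -0.2214  0.018 ]
(355, 150) [ 0.5737 -0.0872  0.018 ]
(347, 226) [ 0.6642 -0.0931  0.018 ]
(228, 217) [ 0.6523 -0.2345  0.018 ]
(291, 145) [ 0.5682 -0.1574  0.018 ]
(290, 220) [ 0.6563 -0.1612  0.018 ]
(321, 186) [ 0.6146 -0.1244  0.018 ]
```

>>> drive_tool --motion '[{"travel": [0.004,0.007,0.08],"turn": 0,"fingers": 1},{"travel": [0.004,0.007,0.16],"turn": 0,"fingers": 1},{"travel": [0.004,0.007,0.21],"turn": 0,"fingers": 1},{"travel": [0.004,0.007,0.236],"turn": 0,"fingers": 1},{"travel": [0.004,0.007,0.236],"turn": 0,"fingers": 1},{"travel": [0.004,0.007,0.236],"turn": 0,"fingers": 1}]'

```text
t: 21.2
position: [0.6132, -0.1262, 0.2229]
tool_rot: [[-1.0, 0.001, 0.017], [0.001, 1.0, 0.001], [-0.017, 0.001, -1.0]]
wrist_force: [1.4, -0.6, -1.4]
opening: 0.426
```

>>> drive_tool --motion '[{"travel": [0,0,0.005],"turn": 0,"fingers": 1},{"travel": [0,0,0.005],"turn": 0,"fingers": 1}]'

```text
t: 21.4
position: [0.6136, -0.1263, 0.2214]
tool_rot: [[-1.0, 0.001, 0.019], [0.001, 1.0, 0.001], [-0.019, 0.001, -1.0]]
wrist_force: [0.2, -0.3, -2.1]
opening: 0.427
```

>>> drive_tool --motion '[{"travel": [0,0,0.006],"turn": 0,"fingers": 1},{"travel": [0,0,0.006],"turn": 0,"fingers": 1}]'

```text
t: 21.6
position: [0.6137, -0.1263, 0.2179]
tool_rot: [[-1.0, 0.001, 0.02], [0.001, 1.0, 0.0], [-0.02, 0.001, -1.0]]
wrist_force: [0.6, 0.7, -1.2]
opening: 0.425
```

>>> drive_tool --motion '[{"travel": [0,0,0.004],"turn": 0,"fingers": 1},{"travel": [0,0,0.004],"turn": 0,"fingers": 1}]'

```text
t: 21.8
position: [0.6139, -0.1264, 0.2167]
tool_rot: [[-1.0, 0.001, 0.021], [0.001, 1.0, 0.0], [-0.021, 0.0, -1.0]]
wrist_force: [-3.5, -0.4, 10.0]
opening: 0.426
```

Contact on the tray floor. Release and rise.

>>> drive_tool --motion '[{"travel": [0,0,-0.001],"turn": 0,"fingers": -0.3},{"travel": [0,0,-0.001],"turn": 0,"fingers": -0.3},{"travel": [0,0,-0.001],"turn": 0,"fingers": -0.3},{"travel": [0,0,-0.05],"turn": 0,"fingers": -0.3},{"travel": [0,0,-0.11],"turn": 0,"fingers": -0.3},{"travel": [0,0,-0.18],"turn": 0,"fingers": -0.3},{"travel": [0,0,-0.2],"turn": 0,"fingers": -0.3},{"travel": [0,0,-0.2],"turn": 0,"fingers": -0.3},{"travel": [0,0,-0.2],"turn": 0,"fingers": -0.3}]'

```text
t: 22.7
position: [0.6113, -0.1264, 0.3352]
tool_rot: [[-1.0, 0.001, 0.019], [0.001, 1.0, 0.0], [-0.019, 0.001, -1.0]]
wrist_force: [0.2, -0.8, -0.2]
opening: 0.653
```

Run:
```python
from h import *
c,K,R,o,d=cam("wrist"); np.savez("w14.npz",c=c,K=K,R=R,o=o); save(c,"w14.png")
u,v=proj([.615,-.127,.067],K,R,o);print(u,v)
m=cv2.inRange(cv2.cvtColor(c,cv2.COLOR_RGB2GRAY),140,255);blob(m,int(u)-22,int(v)-18,44,40,.067,K,R,o)
go(.3545,-.2645,.14)
```

```text
314.8158018018939 208.98873194533388
blob (304, 199, 26, 25) 316.5 211.0 12.9 [ 0.6169 -0.1255  0.067 ]
travel [ 0.4336 -0.231   0.0379] turn -0.0013 rows 6 t 22.75 open 60.5 grasp [ 0.6144 -0.1263  0.1677] yaw -0.08 zaxis [ 1.850e-02  7.000e-04 -9.998e-01]
```

The eyepiece lens shows round at (.617,−.1255), so it is upright in place. On to the short objective.

>>> drive_tool --motion '[{"travel": [0.434,-0.231,0.038],"turn": 0,"fingers": -0.5},{"travel": [0.434,-0.231,0.038],"turn": 0,"fingers": -0.5},{"travel": [0.434,-0.231,0.038],"turn": 0,"fingers": -0.5},{"travel": [0.434,-0.231,0.038],"turn": 0,"fingers": -0.5},{"travel": [0.434,-0.231,0.038],"turn": 0,"fingers": -0.5},{"travel": [0.434,-0.231,0.038],"turn": 0,"fingers": -0.5},{"travel": [0.434,-0.231,0.038],"turn": 0,"fingers": -0.5},{"travel": [0.434,-0.231,0.038],"turn": 0,"fingers": -0.5},{"travel": [0.434,-0.231,0.038],"turn": 0,"fingers": -0.5},{"travel": [0.434,-0.231,0.038],"turn": 0,"fingers": -0.5}]'

```text
t: 23.75
position: [0.352, -0.2641, 0.3065]
tool_rot: [[-1.0, -0.0, 0.018], [-0.0, 1.0, 0.001], [-0.018, 0.001, -1.0]]
wrist_force: [0.5, 0.2, -0.1]
opening: 0.752
```

Run:
```python
from h import *
c,K,R,o,d=cam("wrist"); np.savez("w15.npz",c=c,K=K,R=R,o=o); save(c,"w15.png")
u,v=proj([.3545,-.2645,.036],K,R,o);print(u,v)
hs=cv2.cvtColor(c,cv2.COLOR_RGB2HSV);g=hs[:,:,2]
print(g[int(v)-36:int(v)+36:3,int(u)]);print(g[int(v),int(u)-36:int(u)+36:3]);print("sat",hs[int(v),int(u)-36:int(u)+36:6,1])
m=cv2.inRange(g,190,255);blob(m,int(u)-36,int(v)-36,72,72,.036,K,R,o)
go(.3545,-.2645,.023)
```

```text
314.859731886124 207.30855931567316
[ 70  71  70  23  89  12  82  92   0 127 159 161 161 160 169 164   7 121
 111  92  91 159 153 152]
[152 149 153 155 130 174 188  14 163 160 164 158 161 158 160  25  85  95
  91  89  90  91  89  89]
sat [17 12  6 12 39 31 33 35 15 22  6 23]
blob (296, 206, 1, 1) 296.0 206.0 0.0 [ 0.3532 -0.2815  0.036 ]
travel [ 0.0043 -0.0012  0.1942] turn 0.0002 rows 3 t 23.8 open 69.8 grasp [ 0.355  -0.2639  0.1395] yaw 0.01 zaxis [ 0.0179  0.0014 -0.9998]
```

>>> drive_tool --motion '[{"travel": [0.004,-0.005,0.07],"turn": 0,"fingers": -0.5},{"travel": [0.004,-0.005,0.14],"turn": 0,"fingers": -0.5},{"travel": [0.004,-0.005,0.19],"turn": 0,"fingers": -0.5},{"travel": [0.004,-0.005,0.192],"turn": 0,"fingers": -0.5},{"travel": [0.004,-0.005,0.192],"turn": 0,"fingers": 1},{"travel": [0.004,-0.005,0.192],"turn": 0,"fingers": 1},{"travel": [0.004,-0.005,0.192],"turn": 0,"fingers": 1},{"travel": [0.004,-0.005,0.192],"turn": 0,"fingers": 1},{"travel": [0.004,-0.005,0.192],"turn": 0,"fingers": 1},{"travel": [0.004,-0.005,0.192],"turn": 0,"fingers": 1}]' --squeeze 25

```text
t: 24.8
position: [0.3518, -0.2671, 0.1919]
tool_rot: [[-1.0, -0.0, 0.019], [-0.0, 1.0, 0.001], [-0.019, 0.001, -1.0]]
wrist_force: [-1.7, 0.7, 4.9]
opening: 0.372
```

>>> drive_tool --motion '[{"travel": [0,0,-0.08],"turn": 0,"fingers": 1},{"travel": [0,0,-0.16],"turn": 0,"fingers": 1},{"travel": [0,0,-0.24],"turn": 0,"fingers": 1},{"travel": [0,0,-0.27],"turn": 0,"fingers": 1},{"travel": [0,0,-0.27],"turn": 0,"fingers": 1},{"travel": [0,0,-0.27],"turn": 0,"fingers": 1}]'

```text
t: 25.4
position: [0.3486, -0.2671, 0.3527]
tool_rot: [[-1.0, -0.0, 0.018], [-0.0, 1.0, 0.001], [-0.018, 0.001, -1.0]]
wrist_force: [0.0, -0.1, -2.1]
opening: 0.371
```

Run:
```python
from h import *
go(.606,-.0115,.18)
```

```text
travel [-0.4238  0.4256  0.0177] turn 0.0001 rows 8 t 25.4 open 34.5 grasp [ 0.3516 -0.2669  0.1858] yaw 0.01 zaxis [ 0.018   0.0013 -0.9998]
```

>>> drive_tool --motion '[{"travel": [-0.424,0.426,0.018],"turn": 0,"fingers": 1},{"travel": [-0.424,0.426,0.018],"turn": 0,"fingers": 1},{"travel": [-0.424,0.426,0.018],"turn": 0,"fingers": 1},{"travel": [-0.424,0.426,0.018],"turn": 0,"fingers": 1},{"travel": [-0.424,0.426,0.018],"turn": 0,"fingers": 1},{"travel": [-0.424,0.426,0.018],"turn": 0,"fingers": 1},{"travel": [-0.424,0.426,0.018],"turn": 0,"fingers": 1},{"travel": [-0.424,0.426,0.018],"turn": 0,"fingers": 1},{"travel": [-0.424,0.426,0.018],"turn": 0,"fingers": 1},{"travel": [-0.424,0.426,0.018],"turn": 0,"fingers": 1}]'

```text
t: 26.4
position: [0.6027, -0.0119, 0.3452]
tool_rot: [[-1.0, -0.0, 0.015], [-0.0, 1.0, 0.001], [-0.015, 0.001, -1.0]]
wrist_force: [-0.3, 1.3, -1.1]
opening: 0.373
```

>>> drive_tool --motion '[{"travel": [0,0,0],"turn": 0,"fingers": 1},{"travel": [0,0,0],"turn": 0,"fingers": 1}]'

```text
t: 26.6
position: [0.602, -0.0129, 0.345]
tool_rot: [[-1.0, 0.001, 0.015], [0.001, 1.0, 0.001], [-0.015, 0.001, -1.0]]
wrist_force: [0.6, 0.3, -1.7]
opening: 0.369
```

Run:
```python
from h import *
go(.606,-.0115,.0285)
c,K,R,o,d=cam("wrist"); np.savez("w16.npz",c=c,K=K,R=R,o=o); save(c,"w16.png")
# mat/bench edge lines: hue mask
hs=cv2.cvtColor(c,cv2.COLOR_RGB2HSV); m=cv2.inRange(hs,(90,60,20),(112,255,255)); m[300:]=0
ys,xs=np.where(m); 
for u in (250,280,310,340,370,400):
    col=np.where(m[:,u])[0]; print(u,col.min(),col.max(),np.round(ray(u,col.min(),K,R,o,.003),4),np.round(ray(u,col.max()+1,K,R,o,.003),4))
# top of held object: lens
from numpy import array
s=robot.sense();g=array(s["position"])+.167*array(s["tool_rot"])[:,2]
u,v=proj(g+[0,0,.0125],K,R,o);print("lens exp",u,v,hs[int(v)-40:int(v)+40:3,int(u),2],hs[int(v),int(u)-40:int(u)+40:3,2])
```

```text
travel [0.0012 0.0018 0.2492] turn -0.0011 rows 3 t 26.6 open 34.3 grasp [ 0.6045 -0.0127  0.178 ] yaw -0.06 zaxis [ 0.0151  0.001  -0.9999]
250 136 296 [ 0.5474 -0.0833  0.003 ] [ 0.7519 -0.0983  0.003 ]
280 135 292 [ 0.5464 -0.051   0.003 ] [ 0.7458 -0.0591  0.003 ]
310 133 223 [ 0.5443 -0.0188  0.003 ] [ 0.6497 -0.0196  0.003 ]
340 132 239 [0.5433 0.0134 0.003 ] [0.6706 0.0165 0.003 ]
370 130 235 [0.5412 0.0454 0.003 ] [0.6654 0.0525 0.003 ]
400 129 299 [0.5402 0.0774 0.003 ] [0.7569 0.0968 0.003 ]
lens exp 315.1870061989552 281.99284446492976 [ 22  16 112 189  99 100   0  10 184 172 170 166 166 165 166 165 166 171
 178  21  94 100 160 161  59  61  78] [ 99  33  19  22  99 100  54  25 169 171 170 168 169 167 163 167 170 169
 170 170 156  25  65 102  95  20  22]
```

>>> drive_tool --motion '[{"travel": [0,0,0.08],"turn": 0,"fingers": 1},{"travel": [0,0,0.16],"turn": 0,"fingers": 1},{"travel": [0,0,0.21],"turn": 0,"fingers": 1},{"travel": [0,0,0.243],"turn": 0,"fingers": 1},{"travel": [0,0,0.243],"turn": 0,"fingers": 1},{"travel": [0,0,0.243],"turn": 0,"fingers": 1}]'

```text
t: 27.25
position: [0.6044, -0.013, 0.2003]
tool_rot: [[-1.0, 0.001, 0.016], [0.002, 1.0, 0.001], [-0.016, 0.001, -1.0]]
wrist_force: [-0.7, -0.8, -1.3]
opening: 0.373
```

>>> drive_tool --motion '[{"travel": [0,0,0.006],"turn": 0,"fingers": 1},{"travel": [0,0,0.006],"turn": 0,"fingers": 1}]'

```text
t: 27.45
position: [0.6046, -0.0132, 0.1979]
tool_rot: [[-1.0, 0.002, 0.018], [0.002, 1.0, 0.001], [-0.018, 0.001, -1.0]]
wrist_force: [-0.1, -0.0, -2.5]
opening: 0.368
```

Run:
```python
from h import *
go(.606,-.0125,.0279)
```

```text
travel [0.0027 0.0009 0.005 ] turn -0.0017 rows 1 t 27.45 open 34.2 grasp [ 0.6076 -0.013   0.0309] yaw -0.1 zaxis [ 1.770e-02  9.000e-04 -9.998e-01]
```

>>> drive_tool --motion '[{"travel": [0.001,0.001,0.005],"turn": 0,"fingers": 1},{"travel": [0.001,0.001,0.005],"turn": 0,"fingers": 1}]'

```text
t: 27.65
position: [0.604, -0.0125, 0.195]
tool_rot: [[-1.0, 0.002, 0.018], [0.002, 1.0, 0.001], [-0.018, 0.001, -1.0]]
wrist_force: [-0.2, 0.2, -2.0]
opening: 0.374
```

>>> drive_tool --motion '[{"travel": [0,0,0.003],"turn": 0,"fingers": 1},{"travel": [0,0,0.003],"turn": 0,"fingers": 1}]'

```text
t: 27.85
position: [0.6043, -0.0125, 0.1941]
tool_rot: [[-1.0, 0.002, 0.019], [0.002, 1.0, 0.001], [-0.019, 0.001, -1.0]]
wrist_force: [-2.7, 0.1, 6.0]
opening: 0.374
```

Contact with the mat. Release, rise and move back.

>>> drive_tool --motion '[{"travel": [0,0,0],"turn": 0,"fingers": -0.4},{"travel": [0,0,0],"turn": 0,"fingers": -0.4},{"travel": [0,0,0],"turn": 0,"fingers": -0.4},{"travel": [0,0,-0.06],"turn": 0,"fingers": -0.4},{"travel": [0,0,-0.14],"turn": 0,"fingers": -0.4},{"travel": [0,0,-0.22],"turn": 0,"fingers": -0.4},{"travel": [0,0,-0.3],"turn": 0,"fingers": -0.4},{"travel": [0,0,-0.38],"turn": 0,"fingers": -0.4},{"travel": [0.08,0,-0.42],"turn": 0,"fingers": -0.4},{"travel": [0.15,0,-0.42],"turn": 0,"fingers": -0.4}]'

```text
t: 28.85
position: [0.5088, -0.0125, 0.4475]
tool_rot: [[-1.0, 0.001, 0.023], [0.001, 1.0, 0.001], [-0.023, 0.001, -1.0]]
wrist_force: [-0.3, 0.4, 0.2]
opening: 0.701
```

>>> drive_tool --motion '[{"travel": [0.05,0,0],"turn": 0,"fingers": -1},{"travel": [0.05,0,0],"turn": 0,"fingers": -1},{"travel": [0.05,0,0],"turn": 0,"fingers": -1}]'

```text
t: 29.15
position: [0.4785, -0.0124, 0.4472]
tool_rot: [[-1.0, 0.002, 0.024], [0.002, 1.0, 0.0], [-0.024, 0.0, -1.0]]
wrist_force: [-0.3, 0.0, 0.4]
opening: 0.91
```

Run:
```python
from h import *
c,K,R,o,d=cam("wrist"); np.savez("w17.npz",c=c,K=K,R=R,o=o); print(robot.sense()["position"])
s,*_=cam("side")
a=cv2.resize(c[150:340],None,fx=1.25,fy=1.25,interpolation=cv2.INTER_CUBIC); b=cv2.resize(s[120:280,240:460],None,fx=1.6,fy=1.6,interpolation=cv2.INTER_CUBIC)
p=np.zeros((a.shape[0]+b.shape[0],800,3),np.uint8);p[:a.shape[0]]=a;p[a.shape[0]:,:b.shape[1]]=b; save(p,"final.png");print(p.shape,a.shape)
```

```text
[ 0.47905698 -0.01247532  0.4468436 ]
(494, 800, 3) (238, 800, 3)
```

View pics/final.png

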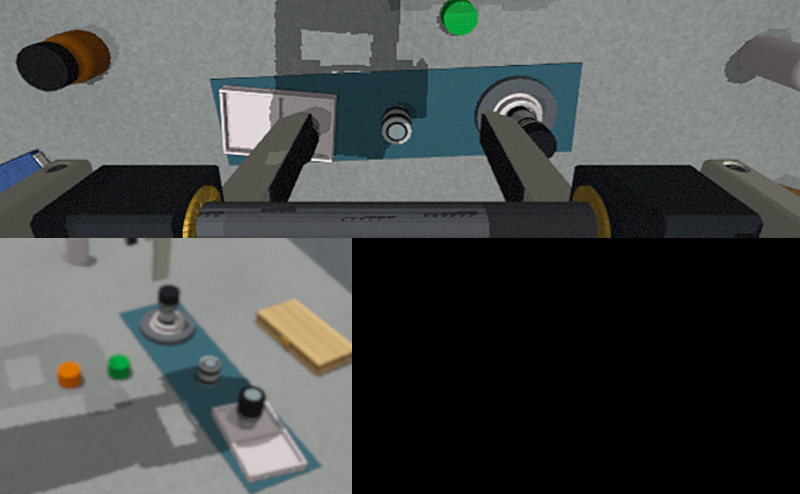

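The final views show the tall objective capped and standing in the ring on the plate, the short objective upright mid-mat, and the eyepiece upright in the tray's left compartment. The bottle and jar have not been moved.

Run:
```python
from h import *
d=np.load("w17.npz");K,R,o=d["K"],d["R"],d["o"]
f=lambda u,v,z: np.round(ray(u/1.25,150+v/1.25,K,R,o,z),4)
print("short",f(397.5,132,.039),"mat L/R near corners",f(210,79,.003),f(581,64,.003))
print(robot.hand_in())
```

```text
short [ 0.6088 -0.0095  0.039 ] mat L/R near corners [ 0.5545 -0.2415  0.003 ] [0.5356 0.2148 0.003 ]
the job is handed in; nothing more can be done
None
```

The job is done and handed in at about 29 s of the 122 s allowed. I laid the ring on the plate, stood the tall objective in it and then put the cap on. After that I stood the eyepiece in the tray's left compartment and the short objective at the middle of the mat.

- **Ring, tall objective and cap:** Just before release the ring was within about 0.5 mm of the plate's centre. The final wrist and side pictures show the tall objective standing inside it with the cap over its nose.
- **Eyepiece:** It stands upright at about (0.617, −0.126), roughly the middle of the left compartment.
- **Short objective:** It stands upright on the mat. The last look put it at (0.609, −0.010), with the mat's centre at about (0.607, −0.011). That is about 2–3 mm from where the arm set it down, which is about the camera's calibration error.
- **Bystanders:** The bottle, jar and look-alikes were not touched.
- **Tool tilt:** A tilt of about 1.4° built up in the tool during the moves. I allowed for it, and the parts stood upright after release.
- **Forces:** Contact forces stayed at or below 10 N in every reading.

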